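# Snap the lid onto the air-cleaner housing

## Task

Take the black air-cleaner lid off its sloping steel rest, set it squarely over the rectangular open housing with its two clip arms over the housing's two lipped ends, and press it straight down with the gripper until both clips snap under the lips and the lid sits fully home and level. Then let go of it, and leave the other loose things on the bench where they are.

Things in the scene. Friction and masses are not known exactly. Their poses are not given: they have to be found in the camera images.
- lid: Loose black plastic lid, about 160 g: plate 96 mm (its x) by 136 mm (its y), 8 mm thick, a grip rib on top, two rigid clip arms below. Origin: centre of the plate's underside; z out of its top. Same after a half turn about z. Starts lying on the sloping rest, tilted 30 degrees, its z leaning towards the robot side (rest's -x), its -x edge low, by the ledge, clip arms hanging free beside the board.
- lid_rib (a point): Middle of the lid's solid grip rib, 25 mm above the lid's origin, axes as the lid's. The rib is 18 mm wide (x), 70 mm long (y) and stands 35 mm above the plate's top face (lid z = 8 to 43 mm). Grip it across its 18 mm: fingers closing along the lid's x and pointing along the lid's -z.
- lid_clip (a point): Tip of the clip arm at the lid's +y end (lid y = 65 mm, z = -26 mm); the other is its mirror image at -y. Arms 36 mm wide in x, 5 mm thick. Their hooks point inwards, with a sloping lead-in: 127 mm between the two at the tips, 114 mm at z = -13 mm.
- housing: Rectangular open black plastic housing, fixed to the bench, paper filter inside: walls 90 mm (its x) by 110 mm (its y), top edge 80 mm above the bench. Origin: on the bench under its centre, z up. A sprung lip at each y end. The lid's y must lie along the housing's y, either way round.
- housing_lip (a point): Outer top edge of the lip at the housing's +y end (y = 61 mm, 79.5 mm above the bench); mirror image at -y. Lips are 78 mm wide in x, 10 mm high, and give up to 7 mm inwards so that the hooks pass when pressed, then spring back out over them. Both clips together take about 10 to 20 N to press home.
- housing_seat (a point): Centre of the housing's top opening, 80 mm above the bench, axes as the housing's. When the lid is fully home its origin (plate underside) is at this point and its z is up. The hooks first meet the lips when the lid's origin is about 20 mm above this point.
- rack: Fixed steel rest with a sloping board, 110 mm long, 100 mm wide, sloped 30 degrees, low edge on its -x side (towards the robot) with a ledge 7 mm high; the lid starts on it. Board surface 85 mm above the bench at its centre. Origin: on the bench under its centre, z up.
- round_case: The other open housing, round, 114 mm across and 80 mm high, fixed on a square steel plate; the lid does not belong on it. Origin: on the bench under its centre.
- wrench: steel open-ended wrench, about 170 mm long, lying on the bench. Bystander: leave it. Origin at its underside.
- bearing: steel bearing ring, 52 mm across, 15 mm high, lying flat. Bystander: leave it. Origin at its underside.
- oil_bottle: grey plastic oil bottle, 68 mm across, 190 mm tall, standing. Bystander: leave it. Origin at its underside.
- spray_can: blue painted can, 58 mm across, 170 mm tall, standing. Bystander: leave it. Origin at its underside.
- screwdriver: screwdriver, about 200 mm long, lying on the bench. Bystander: leave it. Origin at its underside.
- clutch_bell: dark steel clutch bell, 110 mm across, 48 mm high, lying flat. Bystander: leave it. Origin at its underside.
- spares_box: closed cardboard box 120 x 90 x 70 mm. Bystander: leave it. Origin at its underside.
Mind the look-alikes: they are no part of the job. What is shaped like the lid but orange or yellow is not meant.

How it is judged:
On the way:
1. the robot has the lid down level and fully home over the housing while touching it (pressed home, not dropped) (x of lid in the frame of housing_seat between -0.01 and 0.01 m and y of lid in the frame of housing_seat between -0.006 and 0.006 m and z of lid in the frame of housing_seat between -0.004 and 0.003 m and angle between the z axis of lid and the z axis of housing_seat, either way round below 0.05 rad and angle between the x axis of lid and the x axis of housing_seat, either way round below 0.1 rad and contact force between the fingers and lid above 1 N), for 0.1 s.
At the end, for the whole second after the job is handed in: The lid is clipped on the rectangular housing: its origin within 10 mm (x) and 6 mm (y) of the housing_seat point, its underside no more than 3 mm above it, level within 0.05 rad, its axes along the housing's within 0.1 rad (either way round), at rest and released (x of lid in the frame of housing_seat between -0.01 and 0.01 m and y of lid in the frame of housing_seat between -0.006 and 0.006 m and z of lid in the frame of housing_seat between -0.004 and 0.003 m and angle between the z axis of lid and the z axis of housing_seat, either way round below 0.05 rad and angle between the x axis of lid and the x axis of housing_seat, either way round below 0.1 rad and linear speed of lid below 0.02 m/s and contact force between the fingers and lid below 0.2 N); the robot touches nothing.
It fails at once if a bystander (wrench, bearing, bottle, can, screwdriver, clutch bell or box) is pushed more than 50 mm (distance of any of wrench, bearing, oil_bottle, spray_can, screwdriver, clutch_bell, spares_box from where it was at the start of the episode above 0.05 m).
It also fails if it takes over 48 s, if anything falls off the work surface, if the arm or the gripper's body presses on something with over 40 N, if the wrist force passes 120 N, or if a joint passes its speed limit or range.

## Robot

A 6-joint arm with a two-finger parallel gripper is mounted at the origin on the work surface. World frame = base frame: x ahead of the robot, y to its left, z up, the work surface at z = 0. Lengths are in m, angles in rad, forces in N, time in s.
With the tool pointing down it reaches from about 0.4 to 0.925 m from the base axis. Payload 12.5 kg.
Tool frame: the origin (TCP) lies on the centre line of the jaws, within the pads' length; the fingertips stand 25 mm ahead of it and the grasp point (between the pads) lies 6 mm ahead of it; z points along the fingers, y is the line along which they close (so a half turn about z gives the same grasp; the last joint's range is limited). The gripper opens to 95 mm and grips with 3 to 60 N. Pads are 20 mm wide; open, the fingers measure 119 mm over their backs; the gripper's body (75 mm by 180 mm) begins 59 mm behind the grasp point.
Start: joints at [-1.395, 0.491, 1.559, -0, 1.092, -0.106], TCP at [0.174, -0.6, 0.24] pointing down, gripper open.
Joint ranges: [-3.1, 3.1], [-0.84, 2.19], [0.05, 2.79], [-1.13, 4.28], [0.06, 2.93], [-2.69, 2.69]. Speed limits (rad/s): [2.22, 2.22, 2.79, 3.14, 3.14, 3.14].

## Interface

Orientations are given as a unit quaternion [w, x, y, z].
In Python, from rig import bot gives the robot as it stands.
- The arm moves only by the tool servo_tool, never from a script. Its argument "targets" is a list of rows, each an object of numbers: "x", "y", "z": the shift along the tool's x, y, z in mm; "yaw": the turn about the tool's z in degrees; "claw": the opening, from 0 (shut) to 1 (fully open). In form: [{"x": .., "y": .., "z": .., "yaw": .., "claw": ..}, ...]. A call has exactly 8 rows; each row is the pose to reach, as a shift and turn from the pose commanded when the call began, along the tool's axes at that moment; what a row does not reach only later rows make up. A row lasts 1/8 s, in which the tool goes at most 62.5 mm and 10.7 degrees, less where a joint would pass 70% of its speed; a pose out of reach is approached as far as the arm can. A call with a gripper value outside its range is refused whole. The fingers move at their own pace and stop on an object; "newtons" is the grip in N (left out, the last holds). Time passes only in rows, so rows that repeat a pose let the fingers close, or fill a call up. It gives the time, the measured TCP pose, the force, the opening and the grip force at its end, in the units of the state.
- bot.read_state(): the state, without advancing time (a new reading comes with each control period).
- bot.capture(name): name is "side" or "top"; returns a dict with "img" (480x640x3 uint8, red, green, blue), "fx", "fy", "cx", "cy" (pixels), "world_to_cam" (4x4, takes a point from world to camera coordinates). Camera axes: x right, y down, z forward; pixel columns grow to the right and rows downward; lengths in m; the calibration is good to about 2 mm. A picture is of the moment at which its call begins. There is no depth.
- bot.job_done(): hands the job in; it is judged then, once.
The state is a dict: "t": time; "joints": joint angles; "qvel": joint speeds; "tau": joint torques, N m; "tcp_pos": TCP position; "eef_rot": TCP orientation; "ft_force": force on the tool from outside, world axes, zero at the start; "ft_torque": the same for the moment, N m; "gripper_width": finger opening in m; "grip_force": force on a finger pad.
Only numpy, scipy, OpenCV 4.12 (cv2) and the standard library are available. Lean on these libraries where they do the work, as an engineer would, in place of code of your own. Each camera call takes 0.05 s, during which the arm holds its last target. There are 200 camera calls.

## Working session

There is one attempt and no reset: what is moved stays moved. The work goes in short steps, Python scripts to look and compute and a tool call to move; the robot and the scene stay as the last step left them, time stands still between calls to the robot, and variables do not carry over. Pictures are saved under pics/ and viewed, at most 10 in all, crops included, and the job is handed in when it is done.

Besides the shell and the picture viewer there is one more tool, called as name([rows], argument=value, ...), one row to a line, values as JSON. servo_tool: Moves the arm, as the interface text tells. Its arguments: {"type":"object","properties":{"targets":{"type":"array"},"newtons":{"type":"number"}},"required":["targets"]}

```bash
mkdir -p pics; ls; python3 - <<'E'
from rig import bot
import cv2,numpy as np,pickle
for n in("side","top"):
    c=bot.capture(n); pickle.dump(c,open(n+'0.pkl','wb'))
    cv2.imwrite(f'pics/{n}0.png',c['img'][...,::-1]); print(n,c['fx'],c['fy'],c['cx'],c['cy'],np.round(c['world_to_cam'],3).tolist())
s=bot.read_state();print({k:np.round(v,3).tolist() for k,v in s.items()})
E
```

```text
pics
side 559.5323150668471 559.5323150668471 317.02440045427323 233.02358554270248 [[-0.876, 0.483, -0.006, 0.501], [0.282, 0.501, -0.818, -0.076], [-0.392, -0.718, -0.575, 1.986], [0.0, 0.0, 0.0, 1.0]]
top 518.713255218989 518.713255218989 324.2149075965314 238.85685896994667 [[-0.01, -1.0, 0.007, -0.043], [-0.992, 0.009, -0.124, 0.552], [0.124, -0.008, -0.992, 1.291], [0.0, 0.0, 0.0, 1.0]]
{'t': 0.1, 'joints': [-1.395, 0.491, 1.559, 0.0, 1.092, -0.106], 'qvel': [-0.003, -0.001, -0.003, 0.001, 0.0, 0.001], 'tau': [0.002, -61.362, -25.861, 0.069, 0.047, -0.0], 'tcp_pos': [0.174, -0.6, 0.239], 'eef_rot': [-0.0, 0.99, 0.14, -0.0], 'ft_force': [0.148, 0.665, -0.173], 'ft_torque': [-0.007, -0.043, 0.012], 'grip_force': 0.0, 'gripper_width': 0.095}
```

View pics/side0.png

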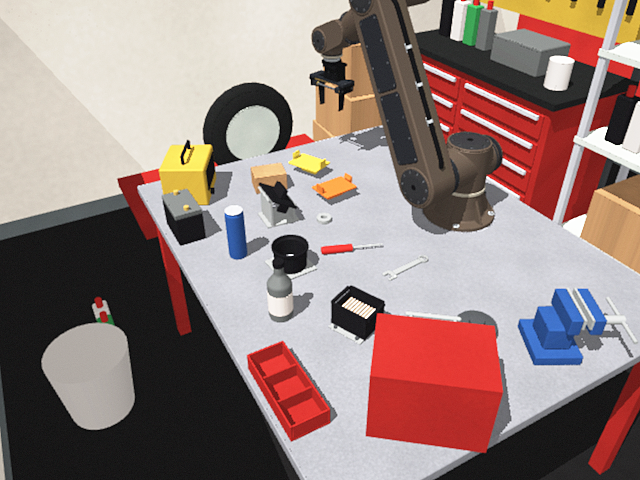

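View pics/top0.png

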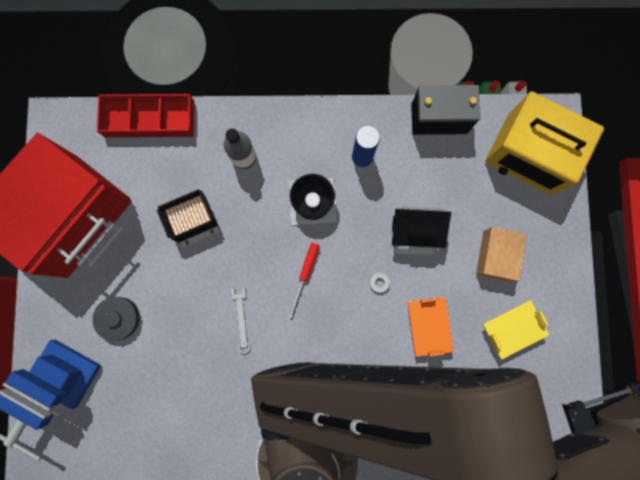

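Side view: lid on the rest at about (278,198), housing (357,313). Top view: lid at (421,228), housing (188,215). Now for close-up crops of both.

```bash
cat > h.py <<'E'
import numpy as np,pickle,cv2
def load(n): return pickle.load(open(n+'.pkl','rb'))
def ray(c,u,v):
    W=np.array(c['world_to_cam']);R=W[:3,:3];o=-R.T@W[:3,3]
    return o,R.T@np.array([(u-c['cx'])/c['fx'],(v-c['cy'])/c['fy'],1])
def onz(c,u,v,z):
    o,d=ray(c,u,v);return o+d*(z-o[2])/d[2]
def proj(c,p):
    W=np.array(c['world_to_cam']);q=W[:3,:3]@np.asarray(p)+W[:3,3]
    return c['fx']*q[0]/q[2]+c['cx'],c['fy']*q[1]/q[2]+c['cy']
def tri(c1,p1,c2,p2):
    (o1,d1),(o2,d2)=ray(c1,*p1),ray(c2,*p2)
    s=np.linalg.lstsq(np.c_[d1,-d2],o2-o1,rcond=None)[0]
    a,b=o1+d1*s[0],o2+d2*s[1];return (a+b)/2,np.linalg.norm(a-b)
def crop(c,u,v,w,h,k):
    i=c['img'][v:v+h,u:u+w,::-1];i=cv2.convertScaleAbs(i,alpha=1.6,beta=25)
    return cv2.resize(i,None,fx=k,fy=k,interpolation=cv2.INTER_CUBIC)
E
python3 - <<'E'
from h import *
s,t=load('side0'),load('top0')
a=np.hstack([crop(t,380,195,80,60,5),crop(t,150,180,80,60,5)])
b=np.hstack([crop(s,245,170,80,60,5),crop(s,320,280,80,60,5)])
cv2.imwrite('pics/c.png',np.vstack([a,b]))
E
```

```text
(no output)
```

View pics/c.png

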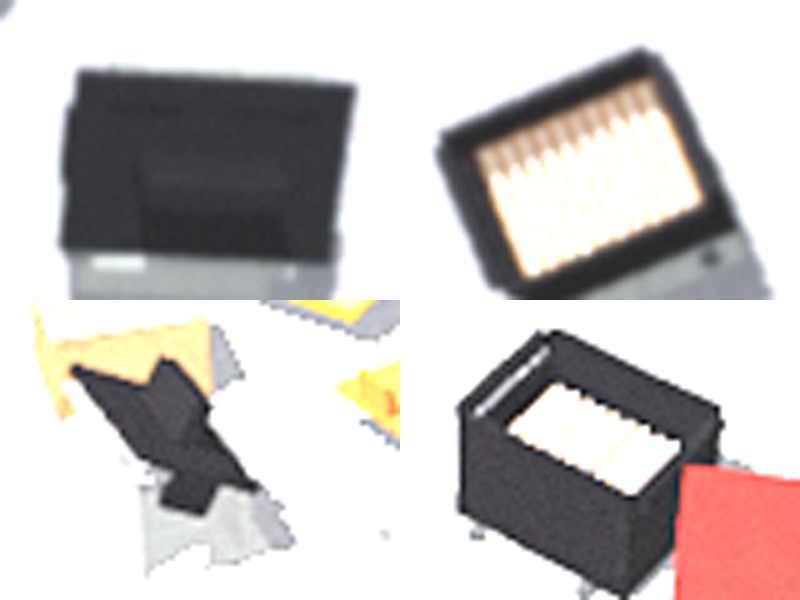

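The crops show the lid plate corners: top (396,209), (451,212), (392,244), (446,247); side, near edge (260,184) to (296,207). They also show the rib and the housing rim corners clearly.

```bash
python3 - <<'E'
from h import *
s,t=load('side0'),load('top0')
T=lambda x,y:(380+x/5-.4,195+y/5-.4); H=lambda x,y:(150+(x-400)/5-.4,180+y/5-.4)
S=lambda x,y:(245+x/5-.4,170+(y-300)/5-.4); G=lambda x,y:(320+(x-400)/5-.4,280+(y-300)/5-.4)
for n,a,b in [('hi+y',(80,70),(73,370)),('lo+y',(62,247),(255,487))]:
    print(n,tri(t,T(*a),s,S(*b)))
print('top hi-y,lo-y', onz(t,*T(356,85),.118),onz(t,*T(330,260),.07))
print('rib topface corners side z~?', [proj(s,p) for p in []])
for p in [(440,140),(648,48),(737,225),(515,298)]: print('top rim',onz(t,*H(*p),.08))
for p in [(460,408),(560,332),(720,410),(632,500)]: print('side rim',onz(s,*G(*p),.08))
for p in [(478,152),(650,80),(705,203),(525,280)]: print('filter',onz(t,*H(*p),.07))
# dark mask of housing in top
print('cam',[ray(c,0,0)[0] for c in(s,t)])
E
```

```text
hi+y (array([ 0.62767085, -0.22681478,  0.17302852]), np.float64(0.05450254402145095))
lo+y (array([ 0.53387651, -0.21746427,  0.06596795]), np.float64(0.000744259690249978))
top hi-y,lo-y [ 0.60496518 -0.35403979  0.118     ] [ 0.52533422 -0.34983142  0.07      ]
rib topface corners side z~? []
top rim [0.62832603 0.36401043 0.08      ]
top rim [0.67396279 0.26193232 0.08      ]
top rim [0.58433138 0.21627511 0.08      ]
top rim [0.54899735 0.32485164 0.08      ]
side rim [0.67285916 0.26450394 0.08      ]
side rim [0.59391488 0.23778984 0.08      ]
side rim [0.55333461 0.33323359 0.08      ]
side rim [0.63115477 0.36767788 0.08      ]
filter [0.6239567  0.34805778 0.07      ]
filter [0.65983186 0.26297743 0.07      ]
filter [0.59711832 0.23438494 0.07      ]
filter [0.55922589 0.32298902 0.07      ]
cam [array([1.23858756, 1.22259774, 1.08300673]), array([ 0.38829502, -0.03836071,  1.34946196])]
```

```bash
python3 - <<'E'
from h import *
s,t=load('side0'),load('top0')
T=lambda x,y:(380+x/5-.4,195+y/5-.4)
S=lambda x,y:(245+x/5-.4,170+(y-300)/5-.4)
for n,a,b in [('hi+y',(80,70),(140,457)),('hi-y',(356,85),(73,370)),('lo+y',(62,247),(255,487))]:
    p,e=tri(t,T(*a),s,S(*b));print(n,p.round(4),round(e,4))
# rib: side view top corners near/far; plane z guess from lid model
c30,s30=np.cos(np.pi/6),.5
for yaw in (0.03,0.05,.07):
    X=np.array([np.cos(yaw),np.sin(yaw),0]);Y=np.array([-X[1],X[0],0]);Z=np.array([0,0,1])
    lx=c30*X+s30*Z; lz=-s30*X+c30*Z
    for nm,z0 in (('o',.082),):
        o=np.array([.574,-.285,z0])
        print(yaw,[tuple(np.round(proj(t,o+48*k/1e3*lx+.068*j*Y+.008*lz),1)) for k in(1,-1) for j in(1,-1)])
print([T(*p) for p in((80,70),(356,85),(62,247),(330,260))])
E
```

```text
hi+y [ 0.615  -0.2221  0.112 ] 0.0008
hi-y [ 0.6055 -0.3558  0.1083] 0.0026
lo+y [ 0.5339 -0.2175  0.066 ] 0.0007
0.03 [(np.float64(393.3), np.float64(210.6)), (np.float64(449.2), np.float64(208.5)), (np.float64(392.5), np.float64(246.9)), (np.float64(446.8), np.float64(244.8))]
0.05 [(np.float64(393.0), np.float64(211.2)), (np.float64(448.9), np.float64(207.9)), (np.float64(392.9), np.float64(247.4)), (np.float64(447.2), np.float64(244.2))]
0.07 [(np.float64(392.7), np.float64(211.8)), (np.float64(448.5), np.float64(207.4)), (np.float64(393.3), np.float64(247.9)), (np.float64(447.5), np.float64(243.6))]
[(395.6, 208.6), (450.8, 211.6), (392.0, 244.0), (445.6, 246.6)]
```

servo_tool([
  {"x": 55, "y": -24, "z": 0, "yaw": -9, "claw": 0.45},
  {"x": 112, "y": -48, "z": 5, "yaw": -18, "claw": 0.45},
  {"x": 169, "y": -72, "z": 10, "yaw": -27, "claw": 0.45},
  {"x": 226, "y": -97, "z": 20, "yaw": -36, "claw": 0.45},
  {"x": 284, "y": -121, "z": 25, "yaw": -45, "claw": 0.45},
  {"x": 342, "y": -146, "z": 30, "yaw": -54, "claw": 0.45},
  {"x": 400, "y": -170, "z": 35, "yaw": -63, "claw": 0.45},
  {"x": 456, "y": -195, "z": 40, "yaw": -70.4, "claw": 0.45},
], newtons=8)

```text
t: 1.1
tcp_pos: [0.558, -0.2856, 0.1994]
eef_rot: [-0.0, 0.726, 0.687, -0.0]
ft_force: [-0.0, -1.0, 1.1]
gripper_width: 0.0429
grip_force: 0.0
```

servo_tool([
  {"x": 0},
  {"x": 0},
  {"x": 0},
  {"x": 0},
  {"z": 10},
  {"z": 20},
  {"z": 30},
  {"z": 30},
])

```text
$.targets[0]: bad value
```

```bash
python3 - <<'E'
from rig import bot
from h import *
s=bot.capture('side');pickle.dump(s,open('side1.pkl','wb'))
cv2.imwrite('pics/s1.png',crop(s,220,120,130,110,5))
r=bot.read_state();print({k:np.round(r[k],4).tolist() for k in('t','joints','tcp_pos','eef_rot','gripper_width','ft_force')})
E
```

```text
{'t': 1.15, 'joints': [-0.5692, 0.5368, 1.596, 0.002, 1.009, -0.5239], 'tcp_pos': [0.5621, -0.2809, 0.1986], 'eef_rot': [-0.0003, 0.7233, 0.6905, 0.0008], 'gripper_width': 0.0428, 'ft_force': [-0.035, 5.4448, -2.1019]}
```

View pics/s1.png

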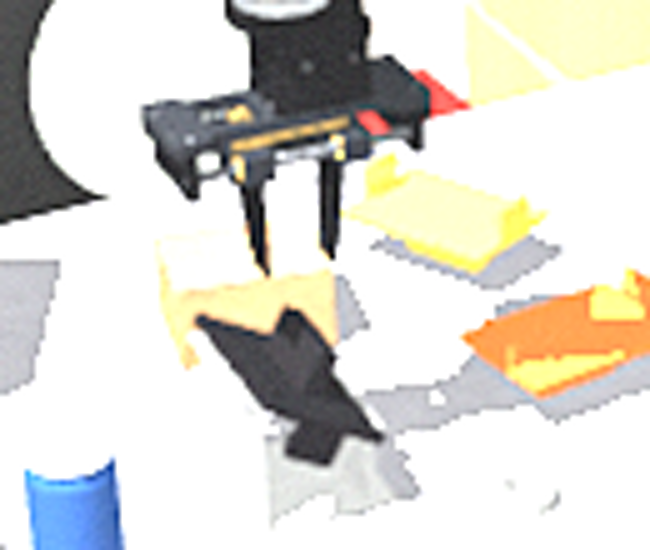

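Fingertips at about (265,270) and (330,255) in the crop, straddling the rib at about (305,330) underneath; aligned. Now lower.

servo_tool([
  {"x": 0, "y": 0, "z": 0, "yaw": 0, "claw": 0.41},
  {"x": 0, "y": 0, "z": 10, "yaw": 0, "claw": 0.41},
  {"x": 0, "y": 0, "z": 25, "yaw": 0, "claw": 0.41},
  {"x": 0, "y": 0, "z": 40, "yaw": 0, "claw": 0.41},
  {"x": 0, "y": 0, "z": 52, "yaw": 0, "claw": 0.41},
  {"x": 0, "y": 0, "z": 62, "yaw": 0, "claw": 0.41},
  {"x": 0, "y": 0, "z": 70, "yaw": 0, "claw": 0.41},
  {"x": 0, "y": 0, "z": 70, "yaw": 0, "claw": 0.41},
])

```text
t: 2.15
tcp_pos: [0.5565, -0.287, 0.1292]
eef_rot: [-0.0, 0.728, 0.685, -0.0]
ft_force: [0.1, 1.2, 0.2]
gripper_width: 0.0391
grip_force: 0.0
```

```bash
python3 - <<'E'
from rig import bot
from h import *
s=bot.capture('side');pickle.dump(s,open('side2.pkl','wb'))
cv2.imwrite('pics/s2.png',crop(s,235,150,90,75,8))
r=bot.read_state();print({k:np.round(r[k],4).tolist() for k in('t','tcp_pos','eef_rot','gripper_width','ft_force')})
E
```

```text
{'t': 2.2, 'tcp_pos': [0.5566, -0.2871, 0.1297], 'eef_rot': [-0.0, 0.7281, 0.6855, -0.0], 'gripper_width': 0.0388, 'ft_force': [0.7108, 0.4977, 0.5561]}
```

View pics/s2.png

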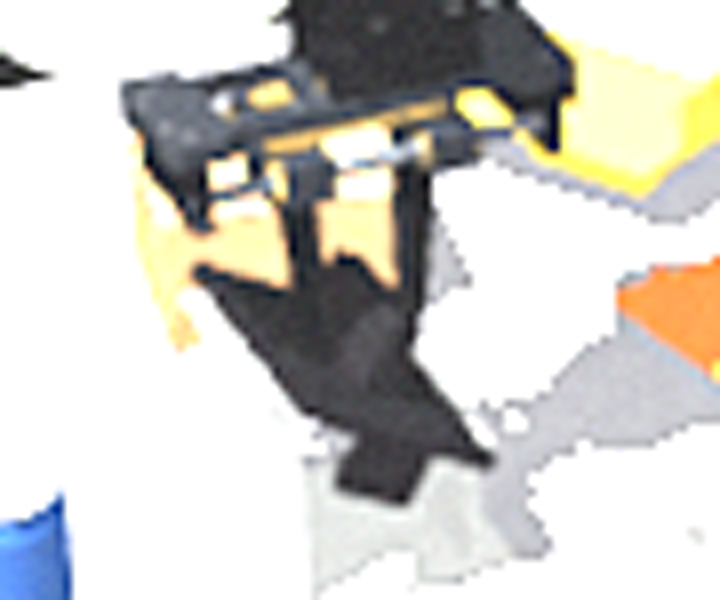

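The rib is between the fingers at about (350,300) and the lid is unmoved. Close lightly while rising a little.

servo_tool([
  {"x": 0, "y": 0, "z": 0, "yaw": 0, "claw": 0.2},
  {"x": 0, "y": 0, "z": 0, "yaw": 0, "claw": 0.0},
  {"x": 0, "y": 0, "z": 0, "yaw": 0, "claw": 0.0},
  {"x": 0, "y": 0, "z": 0, "yaw": 0, "claw": 0.0},
  {"x": 0, "y": 0, "z": -3, "yaw": 0, "claw": 0.0},
  {"x": 0, "y": 0, "z": -6, "yaw": 0, "claw": 0.0},
  {"x": 0, "y": 0, "z": -10, "yaw": 0, "claw": 0.0},
  {"x": 0, "y": 0, "z": -14, "yaw": 0, "claw": 0.0},
], newtons=15)

```text
t: 3.2
tcp_pos: [0.5565, -0.2871, 0.1442]
eef_rot: [0.0, 0.728, 0.685, -0.0]
ft_force: [-2.3, -0.9, 0.5]
gripper_width: 0.0221
grip_force: 13.8
```

servo_tool([
  {"x": 0, "y": 0, "z": -8, "yaw": 0, "claw": 0.0},
  {"x": 0, "y": 0, "z": -16, "yaw": 0, "claw": 0.0},
  {"x": 0, "y": 0, "z": -24, "yaw": 0, "claw": 0.0},
  {"x": 0, "y": 0, "z": -32, "yaw": 0, "claw": 0.0},
  {"x": 0, "y": 0, "z": -40, "yaw": 0, "claw": 0.0},
  {"x": 0, "y": 0, "z": -50, "yaw": 0, "claw": 0.0},
  {"x": 0, "y": 0, "z": -60, "yaw": 0, "claw": 0.0},
  {"x": 0, "y": 0, "z": -60, "yaw": 0, "claw": 0.0},
], newtons=40)

```text
t: 4.2
tcp_pos: [0.5568, -0.2873, 0.2047]
eef_rot: [0.001, 0.728, 0.685, 0.0]
ft_force: [0.2, 0.5, -0.1]
gripper_width: 0.0195
grip_force: 37.7
```

```bash
python3 - <<'E'
from rig import bot
from h import *
s=bot.capture('side');pickle.dump(s,open('side3.pkl','wb'))
cv2.imwrite('pics/s3.png',crop(s,230,120,100,100,6))
r=bot.read_state();print({k:np.round(r[k],4).tolist() for k in('t','tcp_pos','eef_rot','gripper_width','ft_force','ft_torque')})
E
```

```text
{'t': 4.25, 'tcp_pos': [0.5566, -0.2871, 0.2041], 'eef_rot': [0.0003, 0.7281, 0.6855, 0.0], 'gripper_width': 0.0192, 'ft_force': [-0.615, -0.5468, -2.5001], 'ft_torque': [-0.0465, -0.0843, 0.0342]}
```

View pics/s3.png

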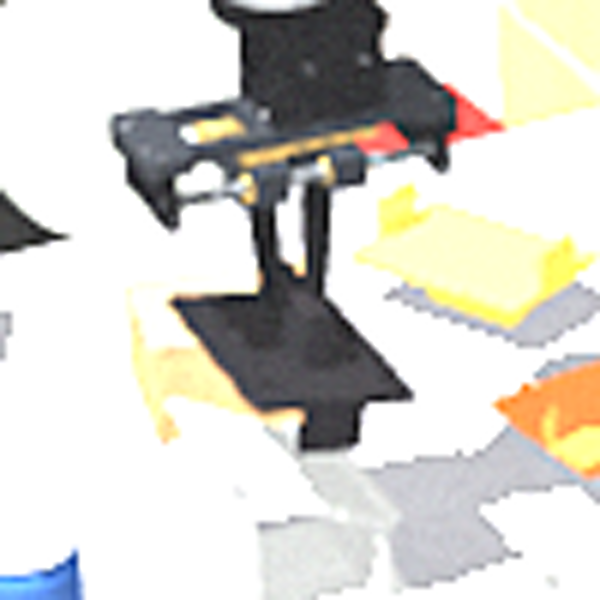

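The lid hangs nearly level in the grip, with the plate corners at about (175,298), (412,395) and (245,405) in the crop. Lift and carry it to the housing.

servo_tool([
  {"x": 0, "y": 0, "z": -25, "yaw": 0, "claw": 0.0},
  {"x": 15, "y": 0, "z": -55, "yaw": 0, "claw": 0.0},
  {"x": 50, "y": 1, "z": -80, "yaw": 0, "claw": 0.0},
  {"x": 100, "y": 3, "z": -95, "yaw": 0, "claw": 0.0},
  {"x": 150, "y": 4, "z": -100, "yaw": 0, "claw": 0.0},
  {"x": 200, "y": 6, "z": -100, "yaw": 0, "claw": 0.0},
  {"x": 250, "y": 8, "z": -100, "yaw": 0, "claw": 0.0},
  {"x": 300, "y": 9, "z": -100, "yaw": 0, "claw": 0.0},
], newtons=60)

```text
t: 5.25
tcp_pos: [0.5835, 0.0134, 0.3034]
eef_rot: [-0.0, 0.728, 0.685, -0.0]
ft_force: [-0.6, 0.5, -1.2]
gripper_width: 0.0189
grip_force: 56.7
```

servo_tool([
  {"x": 50, "y": 1, "z": 0, "yaw": -5, "claw": 0.0},
  {"x": 100, "y": 3, "z": 0, "yaw": -10, "claw": 0.0},
  {"x": 150, "y": 5, "z": 0, "yaw": -15, "claw": 0.0},
  {"x": 200, "y": 6, "z": 0, "yaw": -20, "claw": 0.0},
  {"x": 245, "y": 7, "z": 0, "yaw": -24, "claw": 0.0},
  {"x": 275, "y": 8, "z": 0, "yaw": -26.7, "claw": 0.0},
  {"x": 286, "y": 8.5, "z": 0, "yaw": -26.7, "claw": 0.0},
  {"x": 286, "y": 8.5, "z": 0, "yaw": -26.7, "claw": 0.0},
])

```text
t: 6.25
tcp_pos: [0.6093, 0.2966, 0.3032]
eef_rot: [-0.0, 0.55, 0.835, -0.0]
ft_force: [0.6, -0.5, -0.9]
gripper_width: 0.0186
grip_force: 56.7
```

servo_tool([
  {"x": 0, "y": 0, "z": 10, "yaw": 0, "claw": 0.0},
  {"x": 0, "y": 0, "z": 30, "yaw": 0, "claw": 0.0},
  {"x": 0, "y": 0, "z": 50, "yaw": 0, "claw": 0.0},
  {"x": 0, "y": 0, "z": 70, "yaw": 0, "claw": 0.0},
  {"x": 0, "y": 0, "z": 80, "yaw": 0, "claw": 0.0},
  {"x": 0, "y": 0, "z": 85, "yaw": 0, "claw": 0.0},
  {"x": 0, "y": 0, "z": 85, "yaw": 0, "claw": 0.0},
  {"x": 0, "y": 0, "z": 85, "yaw": 0, "claw": 0.0},
])

```text
t: 7.25
tcp_pos: [0.6096, 0.2968, 0.2194]
eef_rot: [0.0, 0.55, 0.835, 0.0]
ft_force: [0.2, 0.4, -1.7]
gripper_width: 0.0193
grip_force: 56.7
```

```bash
python3 - <<'E'
from rig import bot
from h import *
s=bot.capture('side');pickle.dump(s,open('side4.pkl','wb'))
t=bot.capture('top');pickle.dump(t,open('top4.pkl','wb'))
a=crop(s,300,205,100,140,4);b=crop(t,140,165,100,140,4)
cv2.imwrite('pics/s4.png',np.hstack([a,b]))
r=bot.read_state();print({k:np.round(r[k],4).tolist() for k in('t','joints','tcp_pos','eef_rot','gripper_width','ft_force')})
E
```

```text
{'t': 7.35, 'joints': [0.3559, 0.5857, 1.4407, -0.0001, 1.1143, -0.0498], 'tcp_pos': [0.6095, 0.2968, 0.2193], 'eef_rot': [0.0003, 0.5501, 0.8351, 0.0003], 'gripper_width': 0.0189, 'ft_force': [-0.656, 0.27, -2.1839]}
```

View pics/s4.png

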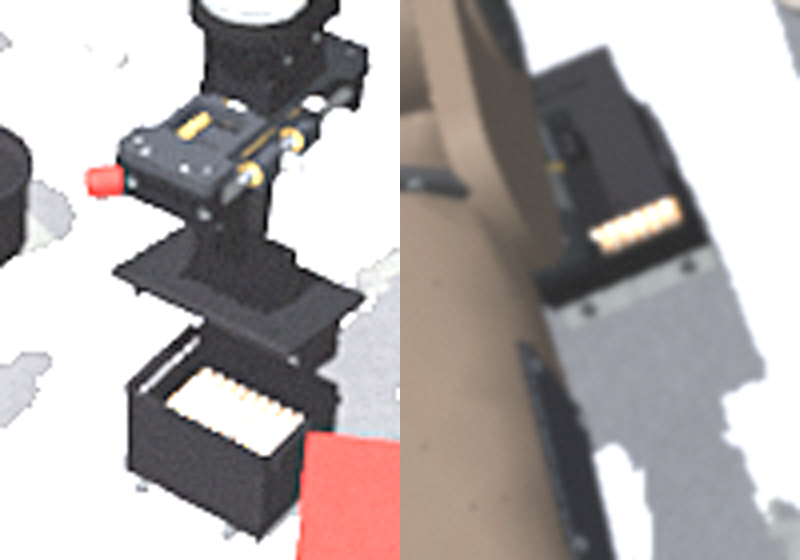

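Left crop: lid over the housing, corners (115,272), (295,362), (363,297), rim corners (128,385), (262,460ish). Right crop: the lid's +x,-y corner at (605,47); the housing's front edge is visible.

```bash
python3 - <<'E'
from h import *
s,t=load('side4'),load('top4')
S=lambda x,y:(300+x/4-.4,205+y/4-.4);T=lambda x,y:(140+(x-400)/4-.4,165+y/4-.4)
p,e=tri(s,S(115,272),t,T(605,47));print('corner +x-y',p,e)
for z in(.165,.17,.175,.18,.185):
    a,b,c=[onz(s,*S(*q),z)[:2] for q in((115,270),(295,357),(363,296))]
    print(z,'ctr',(a+c)/2,'len',np.linalg.norm(a-b),np.linalg.norm(b-c),'yaw',np.degrees(np.arctan2(-(b-a)[0],(b-a)[1])),np.degrees(np.arctan2(*(b-c)[::-1])))
a,b=[onz(s,*S(*q),.08)[:2] for q in((128,386),(262,461))];print('rim +x edge',a,b,(a+b)/2,np.linalg.norm(a-b))
# contrast-true dark/bright: housing front edge in top
print('top front (-x) wall foot/rim', [onz(t,*T(*q),.08) for q in((540,300),(712,240))])
E
```

```text
corner +x-y [0.6815714  0.25921198 0.17756012] 0.0020063973207888127
0.165 ctr [0.60950077 0.29482892] len 0.139243549915262 0.0756953993238888 yaw 23.10593225556934 21.56389122767439
0.17 ctr [0.61292714 0.29988209] len 0.1384851483427409 0.07528311803750397 yaw 23.105932255569368 21.563891227674148
0.175 ctr [0.61635352 0.30493526] len 0.1377267467702201 0.07487083675111936 yaw 23.105932255569343 21.563891227674294
0.18 ctr [0.61977989 0.30998843] len 0.13696834519769904 0.07445855546473451 yaw 23.105932255569414 21.56389122767424
0.185 ctr [0.62320626 0.3150416 ] len 0.1362099436251782 0.07404627417834996 yaw 23.105932255569346 21.563891227674276
rim +x edge [0.67266164 0.2641631 ] [0.63365399 0.36732197] [0.65315781 0.31574253] 0.11028758112748299
top front (-x) wall foot/rim [array([0.54795868, 0.31991335, 0.08      ]), array([0.58431767, 0.21479434, 0.08      ])]
```

```bash
python3 - <<'E'
from h import *
from scipy.optimize import least_squares
from scipy.spatial.transform import Rotation as R
s,t=load('side4'),load('top4')
S=lambda x,y:(300+x/4-.4,205+y/4-.4);T=lambda x,y:(140+(x-400)/4-.4,165+y/4-.4)
obs=[(s,S(115,271),(48,-68,8)),(s,S(295,360),(48,68,8)),(s,S(363,297),(-48,68,8)),(t,T(605,47),(48,-68,8))]
def f(q):
    M=R.from_euler('ZYX',q[3:])
    return np.ravel([np.subtract(proj(c,q[:3]+M.apply(np.array(m)/1e3)),o) for c,o,m in obs])
r=least_squares(f,[.61,.297,.16,.4,0,0]);print(r.x[:3],np.degrees(r.x[3:]),r.fun.round(1))
# housing: corners seen in side and first top picture
t0,s0=load('top0'),load('side0')
H=lambda x,y:(150+(x-400)/5-.4,180+y/5-.4);G=lambda x,y:(320+(x-400)/5-.4,280+(y-300)/5-.4)
ho=[(s,S(128,386),(45,-55)),(s,S(262,461),(45,55)),(s0,G(460,408),(45,-55)),(s0,G(720,410),(-45,55)),(s0,G(632,500),(45,55)),(t0,H(440,140),(45,55)),(t0,H(648,48),(45,-55))]
def g(q):
    c,d=np.cos(q[2]),np.sin(q[2])
    return np.ravel([np.subtract(proj(k,(q[0]+(c*m[0]-d*m[1])/1e3,q[1]+(d*m[0]+c*m[1])/1e3,.08)),o) for k,o,m in ho])
h=least_squares(g,[.61,.297,.4]);print(h.x[:2],np.degrees(h.x[2]),h.fun.round(1))
d=r.x[:2]-h.x[:2];a=h.x[2];print('lid in housing mm',1e3*np.array([[np.cos(a),np.sin(a)],[-np.sin(a),np.cos(a)]])@d)
E
```

```text
[0.61090995 0.29603174 0.15706786] [28.18468335 -9.74433214 -4.63309825] [-0.8 -0.2  0.5  0.1  0.5  0.1  0.1 -0. ]
[0.61081399 0.29739969] 22.434450842691092 [-0.3 -0.   0.3 -0.8 -0.3 -0.1  1.1 -1.1 -0.6 -0.5 -0.5 -1.2 -0.7  0.2]
lid in housing mm [-0.43334431 -1.30103405]
```

servo_tool([
  {"x": 1, "y": 0, "z": 10, "yaw": 0.5, "claw": 0.0},
  {"x": 1, "y": 0, "z": 20, "yaw": 0.5, "claw": 0.0},
  {"x": 1, "y": 0, "z": 30, "yaw": 0.5, "claw": 0.0},
  {"x": 1, "y": 0, "z": 38, "yaw": 0.5, "claw": 0.0},
  {"x": 1, "y": 0, "z": 44, "yaw": 0.5, "claw": 0.0},
  {"x": 1, "y": 0, "z": 48, "yaw": 0.5, "claw": 0.0},
  {"x": 1, "y": 0, "z": 51, "yaw": 0.5, "claw": 0.0},
  {"x": 1, "y": 0, "z": 52, "yaw": 0.5, "claw": 0.0},
])

```text
t: 8.35
tcp_pos: [0.609, 0.2977, 0.1667]
eef_rot: [0.0, 0.554, 0.833, 0.0]
ft_force: [-0.4, 0.8, -1.2]
gripper_width: 0.0185
grip_force: 56.7
```

servo_tool([
  {"x": 0, "y": 0, "z": 0.5, "yaw": 0, "claw": 0.0},
  {"x": 0, "y": 0, "z": 1, "yaw": 0, "claw": 0.0},
  {"x": 0, "y": 0, "z": 1.5, "yaw": 0, "claw": 0.0},
  {"x": 0, "y": 0, "z": 2, "yaw": 0, "claw": 0.0},
  {"x": 0, "y": 0, "z": 2.5, "yaw": 0, "claw": 0.0},
  {"x": 0, "y": 0, "z": 3, "yaw": 0, "claw": 0.0},
  {"x": 0, "y": 0, "z": 3, "yaw": 0, "claw": 0.0},
  {"x": 0, "y": 0, "z": 3, "yaw": 0, "claw": 0.0},
])

```text
t: 9.35
tcp_pos: [0.609, 0.2977, 0.1637]
eef_rot: [0.0, 0.554, 0.833, -0.0]
ft_force: [0.3, 0.4, -1.8]
gripper_width: 0.0189
grip_force: 56.7
```

No contact yet (-1.8 N is the lid's weight). Continue.

servo_tool([
  {"x": 0, "y": 0, "z": 0.5, "yaw": 0, "claw": 0.0},
  {"x": 0, "y": 0, "z": 1, "yaw": 0, "claw": 0.0},
  {"x": 0, "y": 0, "z": 1.5, "yaw": 0, "claw": 0.0},
  {"x": 0, "y": 0, "z": 2, "yaw": 0, "claw": 0.0},
  {"x": 0, "y": 0, "z": 2.5, "yaw": 0, "claw": 0.0},
  {"x": 0, "y": 0, "z": 3, "yaw": 0, "claw": 0.0},
  {"x": 0, "y": 0, "z": 3, "yaw": 0, "claw": 0.0},
  {"x": 0, "y": 0, "z": 3, "yaw": 0, "claw": 0.0},
])

```text
t: 10.35
tcp_pos: [0.609, 0.2977, 0.1608]
eef_rot: [0.0, 0.554, 0.833, 0.0]
ft_force: [0.3, 1.0, -0.2]
gripper_width: 0.0189
grip_force: 56.7
```

servo_tool([
  {"x": 0, "y": 0, "z": 0.5, "yaw": 0, "claw": 0.0},
  {"x": 0, "y": 0, "z": 1, "yaw": 0, "claw": 0.0},
  {"x": 0, "y": 0, "z": 1.5, "yaw": 0, "claw": 0.0},
  {"x": 0, "y": 0, "z": 2, "yaw": 0, "claw": 0.0},
  {"x": 0, "y": 0, "z": 2.5, "yaw": 0, "claw": 0.0},
  {"x": 0, "y": 0, "z": 3, "yaw": 0, "claw": 0.0},
  {"x": 0, "y": 0, "z": 3, "yaw": 0, "claw": 0.0},
  {"x": 0, "y": 0, "z": 3, "yaw": 0, "claw": 0.0},
])

```text
t: 11.35
tcp_pos: [0.6091, 0.2971, 0.1572]
eef_rot: [0.0, 0.554, 0.833, -0.0]
ft_force: [1.5, -3.3, -2.5]
gripper_width: 0.0187
grip_force: 57.3
```

servo_tool([
  {"x": -0.5, "y": 0, "z": 0, "yaw": 0, "claw": 0.0},
  {"x": -1, "y": 0, "z": 0, "yaw": 0, "claw": 0.0},
  {"x": -1.5, "y": 0, "z": 0.5, "yaw": 0, "claw": 0.0},
  {"x": -1.5, "y": 0, "z": 1, "yaw": 0, "claw": 0.0},
  {"x": -1.5, "y": 0, "z": 1.5, "yaw": 0, "claw": 0.0},
  {"x": -1.5, "y": 0, "z": 2, "yaw": 0, "claw": 0.0},
  {"x": -1.5, "y": 0, "z": 2, "yaw": 0, "claw": 0.0},
  {"x": -1.5, "y": 0, "z": 2, "yaw": 0, "claw": 0.0},
])

```text
t: 12.35
tcp_pos: [0.6095, 0.2963, 0.1558]
eef_rot: [0.0, 0.554, 0.833, -0.0]
ft_force: [0.2, -0.5, 0.0]
gripper_width: 0.0188
grip_force: 57.2
```

```bash
python3 - <<'E'
from rig import bot
from h import *
s=bot.capture('side');pickle.dump(s,open('side5.pkl','wb'))
cv2.imwrite('pics/s5.png',crop(s,315,225,90,75,8))
r=bot.read_state();print({k:np.round(r[k],4).tolist() for k in('t','tcp_pos','gripper_width','ft_force','ft_torque')})
E
```

```text
{'t': 12.4, 'tcp_pos': [0.6095, 0.2963, 0.1557], 'gripper_width': 0.0182, 'ft_force': [0.893, -0.5637, -0.1079], 'ft_torque': [-0.3434, -0.2873, 0.0027]}
```

View pics/s5.png

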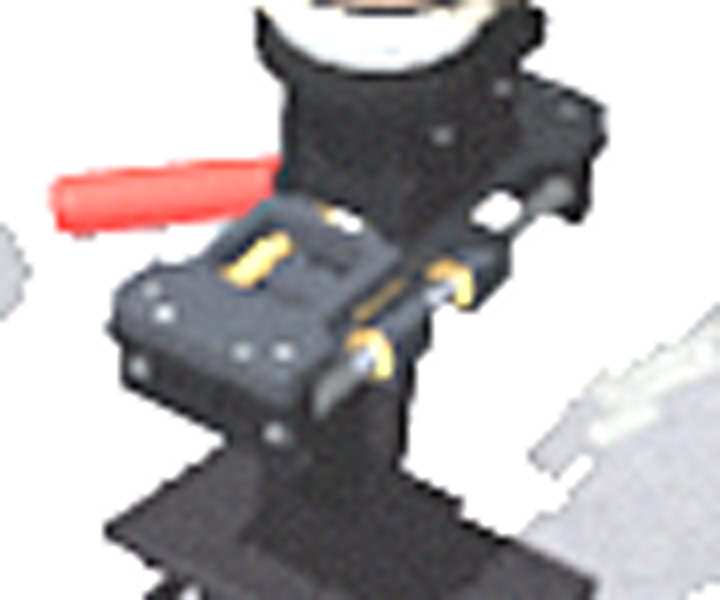

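The view is too high to show the arm tips, but the lid (corners at about (105,530) and (595,580)) is over the housing, and the forces show a light, side-force-free contact. Regrip deeper: open, lower, close.

servo_tool([
  {"x": 0, "y": 0, "z": 0, "yaw": 0, "claw": 0.3},
  {"x": 0, "y": 0, "z": 0, "yaw": 0, "claw": 0.4},
  {"x": 0, "y": 0, "z": 0, "yaw": 0, "claw": 0.4},
  {"x": 0, "y": 0, "z": 0, "yaw": 0, "claw": 0.4},
  {"x": 0, "y": 0, "z": 3, "yaw": 0, "claw": 0.4},
  {"x": 0, "y": 0, "z": 7, "yaw": 0, "claw": 0.4},
  {"x": 0, "y": 0, "z": 10, "yaw": 0, "claw": 0.4},
  {"x": 0, "y": 0, "z": 10, "yaw": 0, "claw": 0.4},
])

```text
t: 13.4
tcp_pos: [0.6094, 0.2962, 0.1453]
eef_rot: [-0.0, 0.554, 0.833, -0.0]
ft_force: [0.7, -0.4, 0.7]
gripper_width: 0.0384
grip_force: 0.0
```

```bash
python3 - <<'E'
from rig import bot
from h import *
s=bot.capture('side');pickle.dump(s,open('side6.pkl','wb'))
cv2.imwrite('pics/s6.png',crop(s,315,255,90,75,8))
r=bot.read_state();print({k:np.round(r[k],4).tolist() for k in('t','tcp_pos','gripper_width','ft_force','ft_torque')})
E
```

```text
{'t': 13.45, 'tcp_pos': [0.6095, 0.2963, 0.1455], 'gripper_width': 0.0381, 'ft_force': [0.2593, 0.3486, 0.449], 'ft_torque': [-0.0039, -0.1302, -0.0162]}
```

View pics/s6.png

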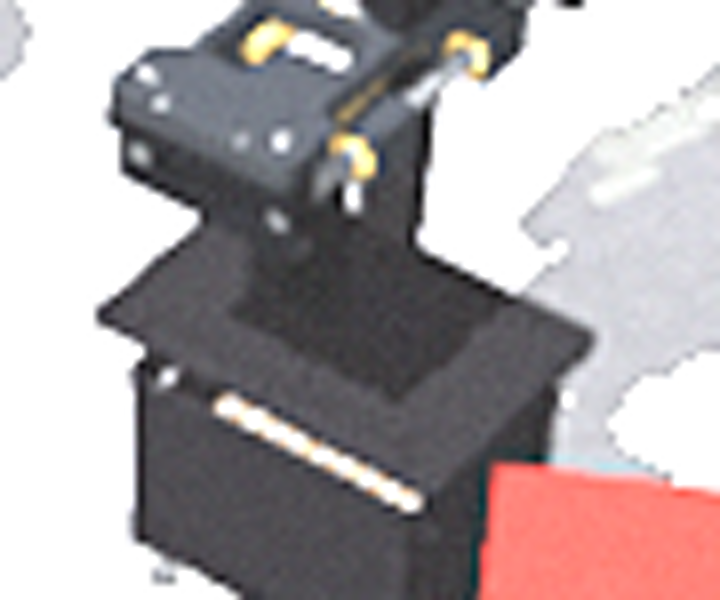

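The lid sits on the lips, nearly level: corners at about (100,315), (428,480), (592,333), with a gap to the housing showing the filter.

```bash
python3 - <<'E'
from h import *
from scipy.optimize import least_squares
from scipy.spatial.transform import Rotation as R
s=load('side6')
S=lambda x,y:(315+x/8-.4,255+y/8-.4)
obs=[(s,S(100,313),(48,-68,8)),(s,S(428,482),(48,68,8)),(s,S(592,333),(-48,68,8))]
def f(q):
    M=R.from_euler('ZY',[np.radians(22.6),q[3]])
    return np.ravel([np.subtract(proj(c,q[:3]+M.apply(np.array(m)/1e3)),o) for c,o,m in obs])
r=least_squares(f,[.61,.297,.10,0]);print(r.x[:3],np.degrees(r.x[3]),r.fun.round(1))
d=r.x[:2]-[.6108,.2974];a=np.radians(22.4);print(1e3*np.array([[np.cos(a),np.sin(a)],[-np.sin(a),np.cos(a)]])@d)
E
```

```text
[0.59254881 0.26704902 0.06145452] -1.1254831873361586 [-0.  -0.1  0.3  0.2 -0.3 -0. ]
[-28.43992792 -21.10589002]
```

Level to about 1°. Lower a bit more, grip firmly, then press.

servo_tool([
  {"x": 0, "y": 0, "z": 3, "yaw": 0, "claw": 0.4},
  {"x": 0, "y": 0, "z": 6, "yaw": 0, "claw": 0.4},
  {"x": 0, "y": 0, "z": 6, "yaw": 0, "claw": 0.3},
  {"x": 0, "y": 0, "z": 6, "yaw": 0, "claw": 0.2},
  {"x": 0, "y": 0, "z": 6, "yaw": 0, "claw": 0.0},
  {"x": 0, "y": 0, "z": 6, "yaw": 0, "claw": 0.0},
  {"x": 0, "y": 0, "z": 6, "yaw": 0, "claw": 0.0},
  {"x": 0, "y": 0, "z": 6, "yaw": 0, "claw": 0.0},
], newtons=60)

```text
t: 14.45
tcp_pos: [0.6097, 0.2963, 0.1399]
eef_rot: [0.0, 0.554, 0.833, 0.0]
ft_force: [1.6, 0.4, 2.8]
gripper_width: 0.0174
grip_force: 60.0
```

servo_tool([
  {"x": 0, "y": 0, "z": 1, "yaw": 0, "claw": 0.0},
  {"x": 0, "y": 0, "z": 2, "yaw": 0, "claw": 0.0},
  {"x": 0, "y": 0, "z": 3, "yaw": 0, "claw": 0.0},
  {"x": 0, "y": 0, "z": 4, "yaw": 0, "claw": 0.0},
  {"x": 0, "y": 0, "z": 5, "yaw": 0, "claw": 0.0},
  {"x": 0, "y": 0, "z": 6, "yaw": 0, "claw": 0.0},
  {"x": 0, "y": 0, "z": 6, "yaw": 0, "claw": 0.0},
  {"x": 0, "y": 0, "z": 6, "yaw": 0, "claw": 0.0},
])

```text
t: 15.45
tcp_pos: [0.61, 0.2965, 0.1353]
eef_rot: [0.001, 0.554, 0.833, 0.001]
ft_force: [-0.9, -0.5, 12.0]
gripper_width: 0.0178
grip_force: 60.0
```

servo_tool([
  {"x": 0, "y": 0, "z": 1, "yaw": 0, "claw": 0.0},
  {"x": 0, "y": 0, "z": 2, "yaw": 0, "claw": 0.0},
  {"x": 0, "y": 0, "z": 3, "yaw": 0, "claw": 0.0},
  {"x": 0, "y": 0, "z": 4, "yaw": 0, "claw": 0.0},
  {"x": 0, "y": 0, "z": 5, "yaw": 0, "claw": 0.0},
  {"x": 0, "y": 0, "z": 6, "yaw": 0, "claw": 0.0},
  {"x": 0, "y": 0, "z": 6, "yaw": 0, "claw": 0.0},
  {"x": 0, "y": 0, "z": 6, "yaw": 0, "claw": 0.0},
])

```text
t: 16.45
tcp_pos: [0.61, 0.2963, 0.1281]
eef_rot: [0.001, 0.554, 0.833, 0.0]
ft_force: [2.2, -1.1, 4.6]
gripper_width: 0.0176
grip_force: 60.0
```

servo_tool([
  {"x": 0, "y": 0, "z": 1, "yaw": 0, "claw": 0.0},
  {"x": 0, "y": 0, "z": 2, "yaw": 0, "claw": 0.0},
  {"x": 0, "y": 0, "z": 3, "yaw": 0, "claw": 0.0},
  {"x": 0, "y": 0, "z": 4, "yaw": 0, "claw": 0.0},
  {"x": 0, "y": 0, "z": 4, "yaw": 0, "claw": 0.0},
  {"x": 0, "y": 0, "z": 4, "yaw": 0, "claw": 0.0},
  {"x": 0, "y": 0, "z": 4, "yaw": 0, "claw": 0.0},
  {"x": 0, "y": 0, "z": 4, "yaw": 0, "claw": 0.0},
])

```text
t: 17.45
tcp_pos: [0.6098, 0.2955, 0.123]
eef_rot: [0.0, 0.554, 0.833, -0.001]
ft_force: [4.8, -2.7, -1.8]
gripper_width: 0.0178
grip_force: 60.0
```

The force peaked and then dropped, so the hooks have passed. Press on to the hard stop.

servo_tool([
  {"x": 0, "y": 0, "z": 0.5, "yaw": 0, "claw": 0.0},
  {"x": 0, "y": 0, "z": 1, "yaw": 0, "claw": 0.0},
  {"x": 0, "y": 0, "z": 1.5, "yaw": 0, "claw": 0.0},
  {"x": 0, "y": 0, "z": 2, "yaw": 0, "claw": 0.0},
  {"x": 0, "y": 0, "z": 2.5, "yaw": 0, "claw": 0.0},
  {"x": 0, "y": 0, "z": 3, "yaw": 0, "claw": 0.0},
  {"x": 0, "y": 0, "z": 3, "yaw": 0, "claw": 0.0},
  {"x": 0, "y": 0, "z": 3, "yaw": 0, "claw": 0.0},
])

```text
t: 18.45
tcp_pos: [0.6099, 0.2953, 0.1214]
eef_rot: [0.001, 0.554, 0.833, -0.0]
ft_force: [1.8, -7.2, 8.0]
gripper_width: 0.0177
grip_force: 60.0
```

servo_tool([
  {"x": 0, "y": 0, "z": 1, "yaw": 0, "claw": 0.0},
  {"x": 0, "y": 0, "z": 2, "yaw": 0, "claw": 0.0},
  {"x": 0, "y": 0, "z": 3, "yaw": 0, "claw": 0.0},
  {"x": 0, "y": 0, "z": 4, "yaw": 0, "claw": 0.0},
  {"x": 0, "y": 0, "z": 4, "yaw": 0, "claw": 0.0},
  {"x": 0, "y": 0, "z": 4, "yaw": 0, "claw": 0.0},
  {"x": 0, "y": 0, "z": 4, "yaw": 0, "claw": 0.0},
  {"x": 0, "y": 0, "z": 4, "yaw": 0, "claw": 0.0},
])

```text
t: 19.45
tcp_pos: [0.6102, 0.295, 0.1196]
eef_rot: [0.001, 0.554, 0.833, 0.0]
ft_force: [-3.6, -12.3, 25.9]
gripper_width: 0.0175
grip_force: 60.0
```

Hard stop at 26 N after 20 mm of travel: home. Ease off, release and retreat.

servo_tool([
  {"x": 0, "y": 0, "z": -2, "yaw": 0, "claw": 0.0},
  {"x": 0, "y": 0, "z": -4, "yaw": 0, "claw": 0.0},
  {"x": 0, "y": 0, "z": -4, "yaw": 0, "claw": 0.2},
  {"x": 0, "y": 0, "z": -4, "yaw": 0, "claw": 0.4},
  {"x": 0, "y": 0, "z": -4, "yaw": 0, "claw": 0.45},
  {"x": 0, "y": 0, "z": -4, "yaw": 0, "claw": 0.45},
  {"x": 0, "y": 0, "z": -10, "yaw": 0, "claw": 0.45},
  {"x": 0, "y": 0, "z": -25, "yaw": 0, "claw": 0.45},
])

```text
t: 20.45
tcp_pos: [0.6093, 0.2962, 0.142]
eef_rot: [-0.0, 0.554, 0.833, -0.0]
ft_force: [-0.3, 0.1, 0.7]
gripper_width: 0.0427
grip_force: 0.0
```

servo_tool([
  {"x": 0, "y": 0, "z": -15, "yaw": 0, "claw": 0.45},
  {"x": 0, "y": 0, "z": -35, "yaw": 0, "claw": 0.45},
  {"x": 0, "y": 0, "z": -60, "yaw": 0, "claw": 0.45},
  {"x": 0, "y": 0, "z": -85, "yaw": 0, "claw": 0.45},
  {"x": 0, "y": 0, "z": -110, "yaw": 0, "claw": 0.45},
  {"x": 0, "y": 0, "z": -125, "yaw": 0, "claw": 0.45},
  {"x": 0, "y": 0, "z": -130, "yaw": 0, "claw": 0.45},
  {"x": 0, "y": 0, "z": -130, "yaw": 0, "claw": 0.45},
])

```text
t: 21.45
tcp_pos: [0.6094, 0.2962, 0.2715]
eef_rot: [-0.0, 0.554, 0.833, -0.0]
ft_force: [-0.2, 0.8, -0.0]
gripper_width: 0.0426
grip_force: 0.0
```

```bash
python3 - <<'E'
from rig import bot
from h import *
s=bot.capture('side');pickle.dump(s,open('side7.pkl','wb'))
cv2.imwrite('pics/s7.png',crop(s,315,265,90,75,8))
r=bot.read_state();print({k:np.round(r[k],4).tolist() for k in('t','tcp_pos','gripper_width','ft_force')})
E
```

```text
{'t': 21.5, 'tcp_pos': [0.6093, 0.2962, 0.271], 'gripper_width': 0.0429, 'ft_force': [-0.439, 0.7048, -0.788]}
```

View pics/s7.png

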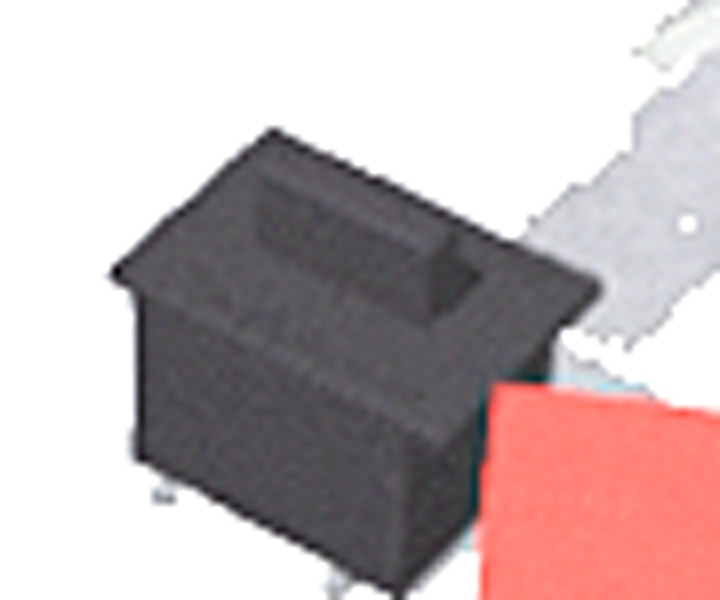

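The lid sits flush and level on the housing with no gap: corners (112,272), (272,130), (600,285), (435,440). The gripper is clear of it.

```bash
python3 -c "
from rig import bot
print(bot.job_done())"
```

```text
the job is handed in; nothing more can be done
None
```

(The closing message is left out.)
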